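# Release the dish stage with its index knob and slide it out

### The arm

A 7-joint arm with a two-finger parallel gripper is mounted at the origin on a cart in front of the work surface, level with it; the furniture and walls round the work are solid. World frame = base frame: x ahead of the robot, y to its left, z up, the work surface at z = 0. Lengths are in m, angles in degrees, forces in N, time in s.
With the tool pointing down it reaches from about 0.425 to 0.875 m from the base axis. Payload 4.7 kg.
Tool frame: the origin (TCP) lies at the very end of the fingers, on their centre line; the grasp point (between the pads) lies 19 mm behind it; z points along the fingers, y is the line along which they close (so a half turn about z gives the same grasp; the last joint's range is limited). The gripper opens to 87 mm and grips with 3 to 60 N. Pads are 19 mm wide; open, the fingers measure 117 mm over their backs; the gripper's body (75 mm by 190 mm) begins 51 mm behind the grasp point.
Start: joints at [0.808, 18.392, -4.016, 83.108, 1.295, 78.541, -3.26], TCP at [0.65, -0, 0.223] pointing down, gripper open.
Joint ranges: [-163.93, 163.93], [-17.29, 119.83], [-79.2, 71.16], [3.27, 140.29], [-89.18, 269.18], [5.43, 117.66], [-154.24, 154.24]. Speed limits (degrees/s): [147.25, 147.25, 180, 180, 180, 180, 180].

### API

Orientations are given as [roll, pitch, yaw] about the fixed x, y, z axes, in that order (R = Rz(yaw) Ry(pitch) Rx(roll)).
In Python, from cell import get_obs, read_camera, sign_off, silhouettes gives the robot as it stands.
- The arm moves only by the tool play_rows, never from a script. Its argument "steps" is a list that holds one entry, the list of rows, each a list of 7 numbers: the shift along the tool's x, y, z in m, then the turn, a rotation vector about the tool's x, y, z in rad, then the finger opening in m, from 0 to 0.087. A call has 1 to 12 rows; each row shifts and turns the commanded pose from where the row before left it, along the tool's axes as they then stand; what a row does not reach is not made up. A row lasts 1/10 s, in which the tool goes at most 50 mm and 8.59 degrees, less where a joint would pass 70% of its speed; a pose out of reach is approached as far as the arm can. A call is refused whole if a number of a shift passes 0.05 or a number of a turn 0.15, either way. A call with a gripper value outside its range is refused whole. The fingers move at their own pace and stop on an object; "force" is the grip in N (left out, the last holds). Time passes only in rows, so rows that do not move let the fingers close. It gives the time, the measured TCP pose, the force, the opening and the grip force at its end, in the units of the state.
- get_obs(): the state, without advancing time (a new reading comes with each control period).
- read_camera(name): name is "scene" or "side" or "wrist"; returns a dict with "frame" (384x512x3 uint8, red, green, blue), "intrinsics" (3x3 intrinsics, pixels), "view" (4x4, takes a point from world to camera coordinates). Camera axes: x right, y up, looking along -z (the intrinsics and any distortion apply to the point x, -y, -z); pixel columns grow to the right and rows downward; lengths in m; the calibration is good to about 2 mm. The wrist camera is an equidistant fisheye: a pixel r from the principal point sees the ray r / f radians off the axis. A picture is of the moment at which its call begins. There is no depth.
- sign_off(): hands the job in; it is judged then, once.
Trained networks look in the newest picture that a camera, given by its name, has taken for a name from the list of things; names that differ only in an ending like _2 or _b are one class to them, and where a whole thing is asked for, a point or a joint stands for the part that bears it (a point fixed in the world has none). Each returns a list of dicts, best first, with "p" (0 to 1); they miss things now and then, are a little off and sometimes report something else, mostly with a low value. They report only what shows in the picture. A call takes as long as a camera call. They do not tell look-alikes from the thing itself.
- silhouettes(camera, name): "pixels" (384x512 bool, what is visible of it) and "extent" ([left, top, right, bottom] in pixels, round what is visible of it).
The state is a dict: "time_s": time; "qpos": joint angles; "joint_velocities": joint speeds; "effort": joint torques, N m; "tool_pos": TCP position; "tool_rot": TCP orientation; "force": force on the tool from outside, world axes, zero at the start; "wrist_torque": the same for the moment, N m; "grip_width": finger opening in m; "grasp_force": force on a finger pad.
Only numpy, scipy, OpenCV 4.12 (cv2) and the standard library are available. Lean on these libraries where they do the work, as an engineer would, in place of code of your own. Each camera call takes 0.05 s, during which the arm holds its last target. There are 200 camera calls.

### The job

Release the dish stage: pull the sprung bar knob up out of its locked notch, turn it anticlockwise (seen from above) and find the parking notch by feel, so that it snaps down there and stays up off the carriage; never force it against its notches or its upper stop. Then, with the knob left parked, draw the carriage with its dish by the black post all the way out to its far stop, keep the dish in its seat, and leave the beaker and the dropper bottle standing where they are.

Things in the scene. Friction and masses are not known exactly. Their poses are not given: they have to be found in the camera images.
- stage_base: the dish stage, an aluminium base plate 124 x 350 x 12 mm fixed on the bench, with a bridge (top 46 mm over the bench) over one end and a round steel index head on the bridge (68 mm across, top 80 mm over the bench). Origin: on the bench; its y axis is the slide direction (the carriage is drawn out to +y), z up. The knob's axis stands upright at x = 0, y = -90 mm; the plate runs from y = -145 to +205 mm
- knob_grip (a point): the black bar knob on the index head: upright bar 44 mm long, 12 mm thick, 34 mm tall, on a round skirt 58 mm across. The point is the centre of the bar, on the knob's axis, 14 mm below the bar's top and 20 mm above the skirt's top; x axis along the bar, z up. It rises and turns with the knob. At the start it is 107 mm over the bench and the bar points 30 degrees clockwise from the base's x axis
- knob_lift (a joint): how far the knob is pulled up, m: 0 in the locked notch, 0.0105 to 0.012 riding on the land between the notches (over 0.013 is clear of everything), about 0.0055 when it sits in the parking notch, 0.017 at the upper stop (solid). A spring pulls it down with 6 N at 0 and 10 N at the top. Below about 0.003 a pin under the knob blocks the carriage
- knob_turn (a joint): turn of the knob, rad, anticlockwise from above positive, 0 locked (0.05 play), 1.6 at most. The parking notch is somewhere from 0.78 to 1.38 (its ring is clamped by hand) and cannot be seen. The tooth drops in only within 0.045 of its middle; elsewhere, let down, it rides on the land and turns on easily (under 0.1 N m) until it snaps in; more resistance then is a notch wall
- index_knob: the knob with its spindle, tooth and pin; origin on its axis, 61 mm below the point knob_grip
- index_head: the fixed steel head that holds the notches and the upper stop; origin on the knob's axis at the bridge's top. More than 30 N between tooth and head (the spring's own 6 to 10 N included) counts as forcing it
- carriage (a joint): how far the carriage is drawn out, m: 0 locked under the knob, 0.09 at the far stop. It drags with about 2 N and stays where it is left
- pull_post (a point): upright black round post, 16 mm across, 46 mm tall, at the outer end of the carriage. The point is on its axis, 19 mm below its top, 57 mm over the bench, and 27 mm above the carriage's surface; axes as the base's
- dish_seat (a point): centre of the square white platform of the carriage (106 mm wide, rim 5 mm high) on which the dish sits, 30 mm over the bench
- dish_centre (a point): centre of the petri dish, 92 mm across, 15 mm tall, loose on the platform
- beaker: empty glass beaker, 53 mm across, 68 mm tall, standing beyond the outer end of the stage; origin under its middle
- dropper_bottle: dropper bottle, 34 mm across, 63 mm tall, standing beyond the knob's end of the stage; origin under its middle
Things that resemble listed ones, but are neither listed nor needed, are in the scene too. There is more than one size of the part that bears dish_centre; the job needs the smallest.

How it is judged (in metres and radians):
On the way, in this order (a step that is already met when the one before it is completed fails the run):
1. the knob is pulled up out of the locked notch (value of joint knob_lift above 0.0095 m), for 0.1 s.
2. the knob has snapped into the parking notch, the carriage still in place (value of joint knob_lift between 0.004 and 0.0075 m and value of joint knob_turn above 0.68 rad and value of joint carriage below 0.01 m), for 0.2 s.
At the end, for the whole second after the job is handed in: the knob sits in the parking notch (lift 4 to 7.5 mm, turned more than 0.68 rad), the carriage is within 4 mm of its far stop and at rest, and the dish lies flat in its seat (within 8 mm of its centre) (value of joint knob_lift between 0.004 and 0.0075 m and value of joint knob_turn above 0.68 rad and value of joint carriage above 0.086 m and velocity of joint carriage below 0.01 m/s and horizontal distance between dish_centre and dish_seat below 0.008 m and angle between dish_centre's own z axis and vertical below 0.1 rad and z of dish_centre in the frame of dish_seat below 0.012 m); the robot touches nothing.
It fails at once if the knob is forced against its notches or upper stop (more than 30 N) (contact force between index_knob and index_head above 30 N).
It fails at once if the beaker is moved by more than 15 mm or tipped (distance of beaker from where it was at the start of the episode above 0.015 m or angle between beaker's own z axis and vertical above 0.3 rad).
It fails at once if the dropper bottle is moved by more than 15 mm or tipped (distance of dropper_bottle from where it was at the start of the episode above 0.015 m or angle between dropper_bottle's own z axis and vertical above 0.3 rad).
It also fails if it takes over 61 s, if anything falls off the work surface, if the arm or the gripper's body presses on something with over 40 N, if the wrist force passes 120 N, or if a joint passes its speed limit or range.

## Working session

There is one attempt and no reset: what is moved stays moved. The work goes in short steps, Python scripts to look and compute and a tool call to move; the robot and the scene stay as the last step left them, time stands still between calls to the robot, and variables do not carry over. Pictures are saved under pics/ and viewed, at most 10 in all, crops included, and the job is handed in when it is done.

Besides the shell and the picture viewer there is one more tool, called as name(argument=value, ...) on one line, values as JSON. play_rows: Moves the arm, as the interface text tells. Its arguments: {"type":"object","properties":{"steps":{"type":"array","items":{"type":"array","items":{"type":"array","items":{"type":"number"}}}},"force":{"type":"number"}},"required":["steps"]}

```bash
mkdir -p pics
python3 - <<'E'
from cell import *
import cv2,numpy as np
ims=[]
for c in ["scene","side"]:
    r=read_camera(c); cv2.imwrite(f"pics/{c}0.png",r["frame"][:,:,::-1]); ims.append(r["frame"][:,:,::-1])
    print(c,r["intrinsics"].tolist(),np.round(r["view"],4).tolist())
    for n in ["stage_base","knob_grip","pull_post","dish_centre","beaker","dropper_bottle"]:
        for d in silhouettes(c,n): 
            ys,xs=np.nonzero(d["pixels"]); print(n,round(d["p"],2),d["extent"],len(xs))
o=get_obs();print(o)
cv2.imwrite("pics/a.png",cv2.resize(np.vstack(ims),(450,675))[:600] if 0 else cv2.resize(np.hstack(ims),(800,300)))
E
```

```text
scene [[434.2311206663244, 0.0, 259.88503678394335], [0.0, 434.2311206663244, 194.7316676263019], [0.0, 0.0, 1.0]] [[0.8019, -0.5973, 0.0174, -0.4161], [0.2463, 0.3569, 0.9011, -0.2011], [-0.5444, -0.7182, 0.4333, -1.0665], [0.0, 0.0, 0.0, 1.0]]
stage_base 0.57 [208.8, 200.5, 311.5, 268.3] 3067
knob_grip 0.78 [272.4, 212.4, 293.5, 228.9] 329
pull_post 0.93 [234.6, 202.1, 305.1, 257.1] 532
dish_centre 0.95 [245.1, 212.8, 272.3, 235.1] 502
dish_centre 0.79 [320.6, 281.8, 379.9, 317.9] 1966
dish_centre 0.58 [175.6, 173.5, 214.4, 195.1] 478
dish_centre 0.41 [270.8, 214.4, 296.0, 232.4] 329
beaker 0.54 [197.2, 181.9, 217.1, 207.7] 378
dropper_bottle 0.56 [298.6, 254.4, 313.3, 281.8] 319
side [[461.5149984183958, 0.0, 263.5451273183053], [0.0, 461.5149984183958, 185.95075602175717], [0.0, 0.0, 1.0]] [[0.9996, -0.0284, 0.0079, -0.4717], [0.0088, 0.5444, 0.8388, -0.0496], [-0.0281, -0.8383, 0.5444, -1.3761], [0.0, 0.0, 0.0, 1.0]]
stage_base 0.65 [239.6, 171.0, 286.0, 251.4] 2965
stage_base 0.35 [247.4, 194.3, 278.4, 210.3] 355
knob_grip 0.81 [252.3, 197.8, 274.6, 222.8] 336
pull_post 0.6 [24
[... 392 characters left out ...]
'qpos': array([ 0.80646077, 18.39058534, -4.01814533, 83.1074421 ,  1.29449207,
       78.53991964, -3.26145383]), 'joint_velocities': array([-0.10665981,  0.0211265 ,  0.08164562,  0.15444713, -0.01200186,
       -0.06113509, -0.06144056]), 'effort': array([ 1.70516955e-04, -4.90949786e+01, -4.02742932e-01, -3.12697327e+01,
       -6.36911555e-02,  3.34906869e-02, -6.02837758e-05]), 'tool_pos': array([6.50027801e-01, 1.25385018e-05, 2.22602941e-01]), 'tool_rot': array([1.79992835e+02, 1.54511003e-03, 9.00027190e+01]), 'force': array([-0.30929985, -0.3689699 , -0.12646896]), 'wrist_torque': array([ 0.00211449,  0.00151516, -0.00405921]), 'grasp_force': 0.0, 'grip_width': 0.08681947786701175}
```

View pics/scene0.png

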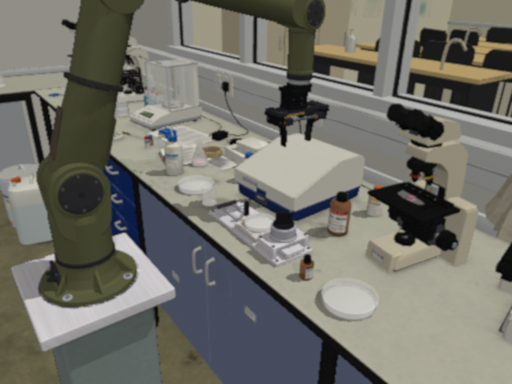

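View pics/side0.png

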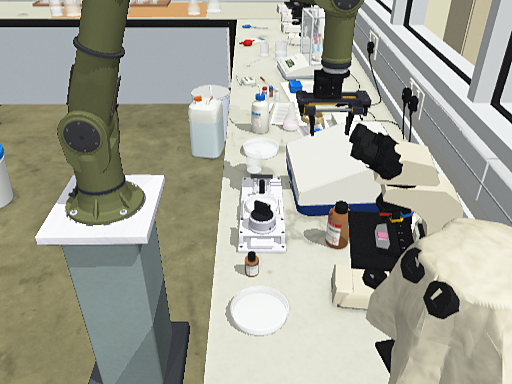

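The stage lies at scene (265,230) / side (262,212), with its knob at scene (284,222) / side (263,209). There are three dish candidates:
- Scene (258,224): on the carriage and the smallest, so it fits.
- Scene (350,300): a larger dish, loose on the bench.
- Scene (195,185): a larger dish, loose on the bench.

I'll triangulate and confirm this in a crop.

```bash
cat > h.py <<'E'
from cell import *
import cv2,numpy as np
from scipy.optimize import least_squares
def proj(r,P):
    P=np.atleast_2d(P); V=np.array(r["view"]);K=np.array(r["intrinsics"])
    c=P@V[:3,:3].T+V[:3,3]; c=c*[1,-1,-1]
    return (c[:,:2]/c[:,2:])@K[:2,:2].T+K[:2,2]
def b2w(s,P):
    P=np.atleast_2d(P).astype(float);c,n=np.cos(s[2]),np.sin(s[2])
    return np.c_[s[0]+c*P[:,0]-n*P[:,1], s[1]+n*P[:,0]+c*P[:,1],P[:,2]]
def ray0(r,uv,z):
    V=np.array(r["view"]);K=np.array(r["intrinsics"]);C=-V[:3,:3].T@V[:3,3]
    d=np.linalg.inv(K)@[uv[0],uv[1],1]; d=V[:3,:3].T@(d*[1,-1,-1]); return C+d*(z-C[2])/d[2]
E
python3 - <<'E'
from h import *
R={};cr=[]
for c,b in [("scene",(200,170,320,290)),("side",(205,140,325,260))]:
    r=R[c]=read_camera(c)
    for n,z in [("stage_base",.01),("knob_grip",.1),("dish_centre",.038),("beaker",.034),("dropper_bottle",.03),("pull_post",.057)]:
        for d in silhouettes(c,n):
            if d["p"]<.5: continue
            (x,y)=np.argwhere(d["pixels"]).mean(0)[::-1]
            print(c,n,round(d["p"],2),np.round([x,y],1),np.round(ray0(r,(x,y),z),3))
    cr.append(cv2.resize(r["frame"][b[1]:b[3],b[0]:b[2],::-1],(400,400),interpolation=cv2.INTER_CUBIC))
cv2.imwrite("pics/crop.png",np.hstack(cr))
E
```

```text
scene knob_grip 0.73 [283.3 220.1] [ 0.453 -0.187  0.1  ]
scene dish_centre 0.84 [192.1 183.6] [0.434 0.274 0.038]
scene dish_centre 0.65 [348.6 298.6] [ 0.419 -0.458  0.038]
scene dish_centre 0.64 [257.9 221.7] [ 0.46  -0.068  0.038]
scene beaker 0.87 [208.3 193.4] [0.444 0.184 0.034]
scene beaker 0.69 [283. 220.] [ 0.531 -0.096  0.034]
scene dropper_bottle 0.63 [305.9 267.5] [ 0.429 -0.309  0.03 ]
scene pull_post 0.94 [267.2 235.6] [ 0.416 -0.17   0.057]
side stage_base 0.93 [261.8 216. ] [ 0.464 -0.089  0.01 ]
side knob_grip 0.59 [261.4 210.9] [ 0.46  -0.187  0.1  ]
side dish_centre 0.75 [262.  200.6] [ 0.466 -0.052  0.038]
side dish_centre 0.73 [259.5 309.7] [ 0.45  -0.459  0.038]
side dish_centre 0.62 [262.2 145.8] [0.475 0.281 0.038]
side beaker 0.85 [253.6 160. ] [0.444 0.189 0.034]
side pull_post 0.67 [260.5 220.3] [ 0.459 -0.17   0.057]
```

View pics/crop.png

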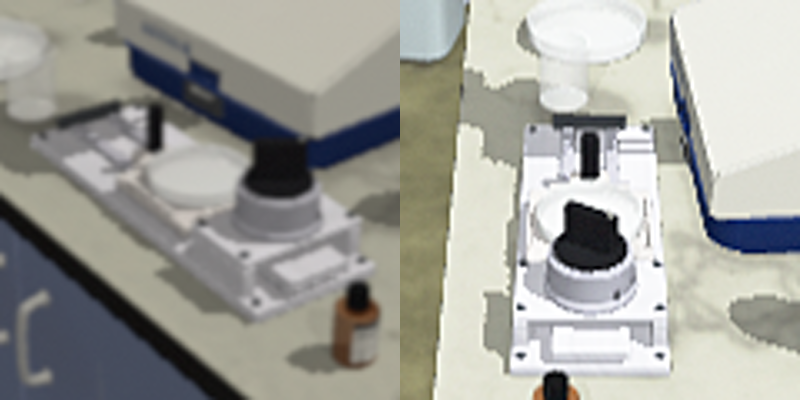

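The crop confirms it: the smallest dish sits on the carriage, between the post and the knob. Next I'll fit the base pose from corner and post points.

Run:
```python
from h import *
rs,rd=read_camera("scene"),read_camera("side")
f=lambda x,y:(x*.3+200,y*.3+170)
g=lambda x,y:((x-400)*.3+205,y*.3+140)
obs=[(rd,g(510,372),(-.062,-.145,.012)),(rd,g(670,370),(.062,-.145,.012)),(rd,g(524,125),(-.062,.205,.012)),(rd,g(655,125),(.062,.205,.012)),
(rs,f(372,268),(.062,-.145,.012)),(rs,f(250,310),(-.062,-.145,.012)),(rs,f(35,138),(-.062,.205,.012)),(rs,f(130,100),(.062,.205,.012))]
fit=lambda s:np.concatenate([(proj(r,b2w(s,p))[0]-o) for r,o,p in obs])
s=least_squares(fit,[.46,-.09,0],loss='soft_l1');print(s.x,np.round(s.fun,1) if 0 else np.round(fit(s.x).reshape(-1,2),1).tolist())
s=s.x
print("knob",b2w(s,[0,-.09,.107]),"post from side,scene",ray0(rd,g(591,134),.076),ray0(rs,f(155,106),.076))
w=read_camera("wrist");print(w["intrinsics"],np.round(w["view"],3).tolist());cv2.imwrite("pics/w0.png",w["frame"][:,:,::-1])
```

```text
[ 0.46322618 -0.09096893 -0.02799343] [[-0.9, -1.9], [-0.6, -1.1], [0.1, -0.0], [-0.5, 0.2], [1.5, -1.4], [1.5, 0.6], [-1.0, -1.2], [3.5, 0.6]]
knob [[ 0.4607071  -0.18093367  0.107     ]] post from side,scene [ 0.4675912  -0.00283291  0.076     ] [ 0.46310124 -0.00654388  0.076     ]
[[297.31863964   0.         258.0683536 ]
 [  0.         297.31863964 191.09184457]
 [  0.           0.           1.        ]] [[1.0, 0.0, -0.001, -0.649], [-0.001, 0.97, -0.244, 0.03], [0.001, 0.244, 0.97, -0.39], [0.0, 0.0, 0.0, 1.0]]
```

play_rows(steps=[[[-0.03,-0.032,-0.005,0,0,0,0.087],[-0.03,-0.032,-0.005,0,0,0,0.087],[-0.03,-0.032,-0.005,0,0,0,0.087],[-0.03,-0.032,-0.005,0,0,0,0.087],[-0.03,-0.032,-0.005,0,0,0,0.087],[-0.03,-0.03,-0.005,0,0,0,0.087],[0,0,0,0,0,0,0.087],[0,0,0,0,0,0,0.087],[0,0,0,0,0,0,0.087]]])

```text
time_s: 2.45
tool_pos: [0.4608, -0.1788, 0.2526]
tool_rot: [180.0, -0.0, 90.1]
force: [0.1, 1.0, -0.6]
grip_width: 0.0869
grasp_force: 0.0
```

```bash
cat >> h.py <<'E'
def wproj(r,P):
    P=np.atleast_2d(P); V=np.array(r["view"]);K=np.array(r["intrinsics"])
    c=(P@V[:3,:3].T+V[:3,3])*[1,-1,-1]
    rho=np.hypot(c[:,0],c[:,1]);th=np.arctan2(rho,c[:,2])
    return c[:,:2]/rho[:,None]*th[:,None]*K[0,0]+K[:2,2]
def wray(r,uv,z):
    V=np.array(r["view"]);K=np.array(r["intrinsics"]);C=-V[:3,:3].T@V[:3,3]
    q=(np.array(uv)-K[:2,2])/K[0,0];th=np.linalg.norm(q)
    d=np.r_[q/th*np.sin(th),np.cos(th)]; d=V[:3,:3].T@(d*[1,-1,-1]); return C+d*(z-C[2])/d[2]
E
python3 - <<'E'
from h import *
r=read_camera("wrist");o=get_obs();print(o["tool_pos"],o["tool_rot"],o["qpos"])
im=r["frame"][:,:,::-1].copy();s=[.4632,-.091,-.028]
for n,z in [("knob_grip",.115),("dish_centre",.038),("pull_post",.07),("stage_base",.01),("beaker",.03),("dropper_bottle",.03)]:
    for d in silhouettes("wrist",n):
        m=np.argwhere(d["pixels"]).mean(0)[::-1];print(n,round(d["p"],2),np.round(m,1),np.round(d["extent"]),np.round(wray(r,m,z),3))
im=cv2.resize(im,(800,600),interpolation=cv2.INTER_CUBIC)
for p in [(-.062,-.145,.012),(.062,-.145,.012),(-.062,.205,.012),(.062,.205,.012),(0,-.09,.121),(0,.086,.076)]:
    q=wproj(r,b2w(s,p))[0];cv2.circle(im,tuple(int(v) for v in (q+.5)*1.5625),4,(0,0,255),1)
cv2.imwrite("pics/w1.png",im)
E
```

```text
[ 0.46085237 -0.178643    0.25235397] [-1.79997167e+02 -2.21746581e-02  9.01399966e+01] [ 1.42919064e+01 -1.40596370e+00  3.76760267e+00  1.02197579e+02
  7.34935209e-02  7.92149723e+01  1.81846089e+01]
knob_grip 0.75 [258.9 178.4] [235. 155. 284. 204.] [ 0.461 -0.174  0.115]
dish_centre 0.74 [260.2  86.4] [224.  48. 297. 122.] [ 0.462 -0.072  0.038]
dish_centre 0.55 [236.6 290.7] [223. 285. 259. 297.] [ 0.428 -0.36   0.038]
pull_post 0.64 [260.9  98.7] [220.  23. 301. 212.] [ 0.463 -0.09   0.07 ]
stage_base 0.84 [260.1 109.7] [212.   5. 307. 211.] [ 0.462 -0.101  0.01 ]
dropper_bottle 0.6 [260.1 109.8] [209.   4. 308. 209.] [ 0.462 -0.102  0.03 ]
dropper_bottle 0.48 [238.8 266.9] [228. 265. 253. 273.] [ 0.432 -0.323  0.03 ]
```

View pics/w1.png

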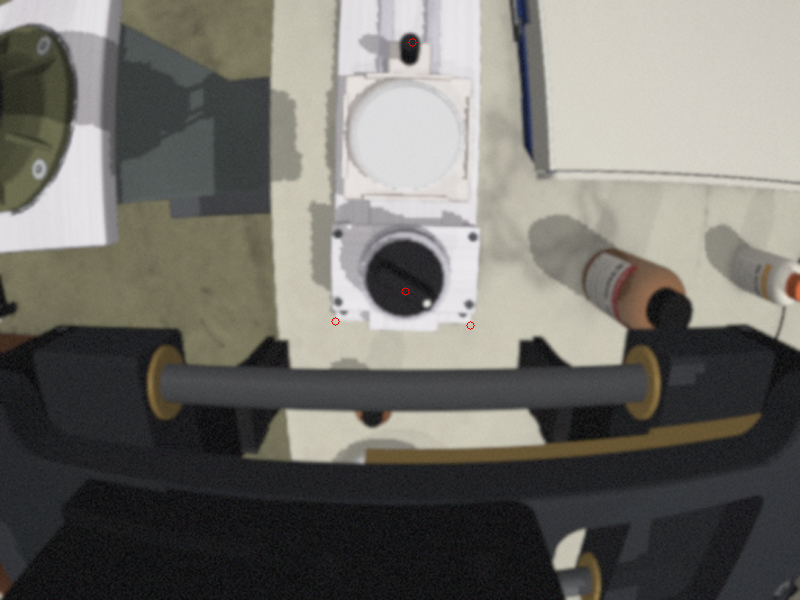

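The wrist view shows the knob skirt centred at about (404,276), the dish at (406,135) and the post at (410,42), all in the 800x600 picture. The sight of the bar is indistinct, so I'll refine from a contrast-enlarged crop.

Run:
```python
from h import *
r=read_camera("wrist")
k=1.5625
for n,p,z in [("skirt",(404,276),.086),("headL",(363,265),.08),("dish",(406,135),.045),("posttop",(409.5,42),.076),("L1",(340,20),.012),("L2",(336,200),.012),("R1",(479.5,20),.012),("R2",(477,200),.012)]:
    print(n,np.round(wray(r,(np.array(p)+.5)/k-.5,z),4))
im=r["frame"][140:220,215:305,::-1]
im=np.clip(im.astype(float)*3,0,255).astype(np.uint8)
im=cv2.resize(im,None,fx=6,fy=6,interpolation=cv2.INTER_CUBIC)
cv2.imwrite("pics/k.png",im)
```

```text
skirt [ 0.4597 -0.1787  0.086 ]
headL [ 0.4297 -0.1717  0.08  ]
dish [ 0.4611 -0.0737  0.045 ]
posttop [ 0.4635 -0.0061  0.076 ]
L1 [0.4034 0.037  0.012 ]
L2 [ 0.4007 -0.1261  0.012 ]
R1 [0.5255 0.0378 0.012 ]
R2 [ 0.5228 -0.1259  0.012 ]
```

View pics/k.png

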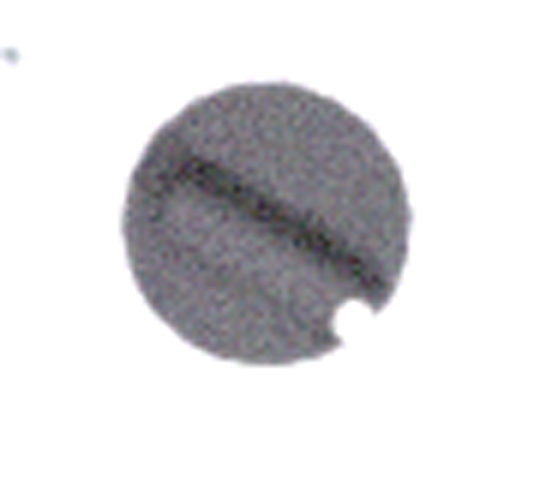

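play_rows(steps=[[[0,0,0.014,0,0,-0.147,0.06],[0,0,0.014,0,0,-0.147,0.06],[0,0,0.014,0,0,-0.147,0.06],[0,0,0.014,0,0,-0.147,0.06],[0,0,0.014,0,0,-0.147,0.06],[0,0,0.014,0,0,-0.147,0.06],[0,0,0.014,0,0,-0.147,0.06],[0,0,0,0,0,0,0.06],[0,0,0,0,0,0,0.06],[0,0,0,0,0,0,0.06]]])

```text
time_s: 3.85
tool_pos: [0.4606, -0.1802, 0.1555]
tool_rot: [180.0, 0.1, 148.8]
force: [-0.9, -0.7, 0.6]
grip_width: 0.0598
grasp_force: 0.0
```

Run:
```python
from h import *
r=read_camera("wrist");o=get_obs();print(o["tool_pos"],o["tool_rot"],o["qpos"],o["force"],o["wrist_torque"])
im=np.clip(r["frame"][:,:,::-1].astype(float)*2,0,255).astype(np.uint8)
s=[.4618,-.089,-.0175]
im=cv2.resize(im,(800,600),interpolation=cv2.INTER_CUBIC)
a=np.radians(-30)
R=np.array([[np.cos(a),-np.sin(a)],[np.sin(a),np.cos(a)]])
P=[list(R@[x,y]+[0,-.09])+[.121] for x,y in [(-.022,-.006),(.022,-.006),(.022,.006),(-.022,.006)]]
q=wproj(r,b2w(s,P));cv2.polylines(im,[((q+.5)*1.5625).astype(int)],True,(0,0,255),1)
cv2.imwrite("pics/w2.png",im); print(b2w(s,[0,-.09,.1]))
```

```text
[ 0.46067257 -0.18022084  0.15553758] [1.79975942e+02 9.47237748e-02 1.48848127e+02] [ 14.42974044   2.06280311   3.94729439 110.01277447  -0.15601586
  67.83168663  77.28125659] [0.47591347 1.04223554 0.53348458] [ 0.06992931 -0.03583564 -0.00746865]
[[ 0.46022508 -0.17898622  0.1       ]]
```

View pics/w2.png

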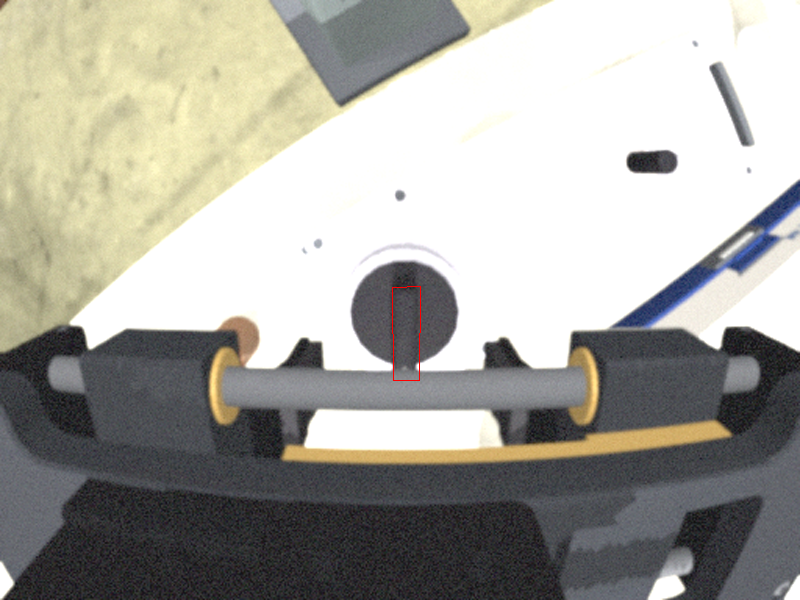

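The predicted bar outline matches the bar at (406,335). Turning the tool this way would take joint 7 too close to its limit, so I'll use the half-turned grasp.

play_rows(steps=[[[0,0,0,0,0,0.1496,0.05],[0,0,0,0,0,0.1496,0.05],[0,0,0,0,0,0.1496,0.05],[0,0,0,0,0,0.1496,0.05],[0,0,0,0,0,0.1496,0.05],[0,0,0,0,0,0.1496,0.05],[0,0,0,0,0,0.1496,0.05],[0,0,0,0,0,0.1496,0.05],[0,0,0,0,0,0.1496,0.05],[0,0,0,0,0,0.1496,0.05],[0,0,0,0,0,0.1496,0.05],[0,0,0,0,0,0.1496,0.05]]])

```text
time_s: 5.1
tool_pos: [0.4605, -0.1801, 0.1554]
tool_rot: [179.9, -0.0, 45.7]
force: [0.9, 0.3, -0.4]
grip_width: 0.05
grasp_force: 0.0
```

play_rows(steps=[[[0,0,0,0,0,0.1496,0.05],[0,0,0,0,0,0.1496,0.05],[0,0,0,0,0,0.1496,0.05],[0,0,0,0,0,0.1496,0.05],[0,0,0,0,0,0.1496,0.05],[0,0,0,0,0,0.1496,0.05],[0,0,0,0,0,0.1496,0.05],[0,0,0,0,0,0.1496,0.05],[0,0,0,0,0,0.1496,0.05],[0,0,0,0,0,0,0.05],[0,0,0,0,0,0,0.05],[0,0,0,0,0,0,0.05]]])

```text
time_s: 6.3
tool_pos: [0.4602, -0.1801, 0.1549]
tool_rot: [-180.0, -0.0, -30.9]
force: [-0.1, -1.3, -0.6]
grip_width: 0.05
grasp_force: 0.0
```

Run:
```python
from h import *
o=get_obs();print(o)
r=read_camera("wrist")
for d in silhouettes("wrist","knob_grip"): 
    m=np.argwhere(d["pixels"]).mean(0)[::-1];print(d["p"],m,d["extent"],wray(r,m,.09))
print(wproj(r,[[.4603,-.179,.087],[.4603,-.179,.107]]))
```

```text
{'time_s': 6.3, 'qpos': array([  11.30666581,    1.99517857,    7.13994545,  110.17488139,
         -0.26886819,   67.81101296, -102.379282  ]), 'joint_velocities': array([ 0.04731204,  0.06508906, -0.01923402,  0.13184455,  0.03578638,
       -0.04848664, -0.57970382]), 'effort': array([-4.27974956e-03, -3.13358617e+01,  1.73262656e-01, -2.97153443e+01,
       -5.72236371e-03, -8.46941792e-02,  1.43364823e-02]), 'tool_pos': array([ 0.46020346, -0.18007026,  0.15488131]), 'tool_rot': array([-1.79991527e+02, -3.35686406e-02, -3.09230040e+01]), 'force': array([-0.14386202, -1.31819102, -0.64267969]), 'wrist_torque': array([0.12252072, 0.13110812, 0.01770833]), 'grasp_force': 0.0, 'grip_width': 0.04999021747530707}
0.83 [257.58179384 198.46211513] [224.4, 165.6, 290.8, 240.1] [ 0.46239746 -0.18126453  0.09      ]
[[256.51006909 201.01050723]
 [256.39589829 208.48149154]]
```

play_rows(steps=[[[0,0,0.02,0,0,0,0.05],[0,0,0.02,0,0,0,0.05],[0,0,0.016,0,0,0,0.05],[0,0,0.008,0,0,0,0.05],[0,0,0,0,0,0,0.04],[0,0,0,0,0,0,0.04],[0,0,0,0,0,0,0.02],[0,0,0,0,0,0,0.015]]], force=25)

```text
time_s: 7.2
tool_pos: [0.4607, -0.1802, 0.0915]
tool_rot: [-180.0, -0.1, -31.0]
force: [-0.0, -0.1, -0.0]
grip_width: 0.0313
grasp_force: 0.0
```

play_rows(steps=[[[0,0,0,0,0,0,0.006],[0,0,0,0,0,0,0.006],[0,0,0,0,0,0,0.006],[0,0,0,0,0,0,0.006]]], force=25)

```text
time_s: 7.6
tool_pos: [0.4603, -0.1798, 0.0908]
tool_rot: [-180.0, -0.0, -31.0]
force: [0.2, -0.4, 0.8]
grip_width: 0.0118
grasp_force: 25.0
```

```bash
python3 -c "
from cell import *
o=get_obs();print({k:o[k] for k in ['tool_pos','tool_rot','force','wrist_torque','grip_width','grasp_force']})"
```

```text
{'tool_pos': array([ 0.46027544, -0.179819  ,  0.09080791]), 'tool_rot': array([-1.79976540e+02, -2.13664357e-02, -3.10339855e+01]), 'force': array([ 0.18967911, -0.37063036,  0.80068529]), 'wrist_torque': array([ 0.30921913,  0.07448472, -0.0564323 ]), 'grip_width': 0.011814083532113415, 'grasp_force': 25.000177756883204}
```

play_rows(steps=[[[0,0,-0.003,0,0,0,0.006],[0,0,-0.003,0,0,0,0.006],[0,0,-0.003,0,0,0,0.006],[0,0,-0.003,0,0,0,0.006],[0,0,-0.0025,0,0,0,0.006],[0,0,0,0,0,0,0.006],[0,0,0,0,0,0,0.006],[0,0,0,0,0,0,0.006]]])

```text
time_s: 8.4
tool_pos: [0.4601, -0.1798, 0.1049]
tool_rot: [-180.0, 0.0, -31.0]
force: [5.2, 0.2, -11.1]
grip_width: 0.0118
grasp_force: 25.0
```

```bash
python3 -c "
from cell import *
o=get_obs();print({k:o[k] for k in ['tool_pos','tool_rot','force','wrist_torque','grip_width','grasp_force']})"
```

```text
{'tool_pos': array([ 0.46008425, -0.17981904,  0.10485495]), 'tool_rot': array([-1.79986583e+02,  1.28475313e-03, -3.10372805e+01]), 'force': array([  5.18061557,   0.15990404, -11.14986683]), 'wrist_torque': array([ 0.0993028 , -1.07604362, -0.0216849 ]), 'grip_width': 0.011791048056005992, 'grasp_force': 24.998283223249018}
```

play_rows(steps=[[[0,0,0,0,0,-0.1,0.006],[0,0,0,0,0,-0.1,0.006],[0,0,0,0,0,-0.1,0.006],[0,0,0,0,0,-0.1,0.006],[0,0,0,0,0,-0.1,0.006],[0,0,0,0,0,-0.1,0.006],[0,0,0,0,0,-0.08,0.006],[0,0,0,0,0,0,0.006],[0,0,0,0,0,0,0.006],[0,0,0,0,0,0,0.006]]])

```text
time_s: 9.4
tool_pos: [0.46, -0.1806, 0.105]
tool_rot: [180.0, -0.0, 7.8]
force: [5.2, -1.8, -10.0]
grip_width: 0.0119
grasp_force: 25.0
```

```bash
cat > st.py <<'E'
from cell import *
import numpy as np
o=get_obs();print({k:np.round(o[k],4).tolist() for k in ['tool_pos','tool_rot','force','wrist_torque','grip_width','grasp_force']},"turn",np.radians(o['tool_rot'][2]+31.03))
E
python3 st.py
```

```text
{'tool_pos': [0.46, -0.1806, 0.105], 'tool_rot': [179.9544, -0.0001, 7.7857], 'force': [5.1995, -1.8119, -10.0343], 'wrist_torque': [-0.4202, -1.0333, 0.0046], 'grip_width': 0.0119, 'grasp_force': 24.9985} turn 0.6774616285914195
```

play_rows(steps=[[[0,0,0.001,0,0,0,0.006],[0,0,0.001,0,0,0,0.006],[0,0,0,0,0,0,0.006],[0,0,0,0,0,0,0.006]]])

```text
time_s: 9.8
tool_pos: [0.46, -0.1805, 0.103]
tool_rot: [180.0, -0.0, 7.9]
force: [3.8, -2.7, -9.8]
grip_width: 0.012
grasp_force: 25.0
```

play_rows(steps=[[[0,0,0.0006,0,0,0,0.006],[0,0,0,0,0,0,0.006],[0,0,0,0,0,0,0.006]]])

```text
time_s: 10.1
tool_pos: [0.46, -0.1805, 0.1025]
tool_rot: [180.0, -0.0, 7.9]
force: [4.9, -1.9, -10.9]
grip_width: 0.0115
grasp_force: 25.0
```

play_rows(steps=[[[0,0,0.0005,0,0,0,0.006],[0,0,0,0,0,0,0.006],[0,0,0,0,0,0,0.006]]])

```text
time_s: 10.4
tool_pos: [0.46, -0.1805, 0.1022]
tool_rot: [180.0, -0.0, 7.9]
force: [3.9, -3.0, -7.5]
grip_width: 0.0117
grasp_force: 25.0
```

play_rows(steps=[[[0,0,0.0004,0,0,0,0.006],[0,0,0,0,0,0,0.006],[0,0,0,0,0,0,0.006]]])

```text
time_s: 10.7
tool_pos: [0.46, -0.1804, 0.1019]
tool_rot: [180.0, -0.0, 7.9]
force: [2.6, -3.9, -5.5]
grip_width: 0.0118
grasp_force: 25.0
```

play_rows(steps=[[[0,0,0.0004,0,0,0,0.006],[0,0,0,0,0,0,0.013],[0,0,0,0,0,0,0.013],[0,0,0,0,0,0,0.013],[0,0,0,0,0,0,0.013]]], force=15)

```text
time_s: 11.2
tool_pos: [0.46, -0.1799, 0.1015]
tool_rot: [-180.0, -0.0, 7.9]
force: [-0.9, -1.0, 1.4]
grip_width: 0.0133
grasp_force: 0.9
```

```bash
python3 st.py
```

```text
{'tool_pos': [0.46, -0.1799, 0.1015], 'tool_rot': [-179.9869, -0.005, 7.9211], 'force': [-0.9096, -1.033, 1.4082], 'wrist_torque': [-0.4276, 0.1819, 0.0028], 'grip_width': 0.0133, 'grasp_force': 0.9448} turn 0.679825022093211
```

play_rows(steps=[[[0,0,0,0,0,-0.03,0.013],[0,0,0,0,0,-0.03,0.013],[0,0,0,0,0,-0.03,0.013],[0,0,0,0,0,-0.03,0.013],[0,0,0,0,0,0,0.013]]])

```text
time_s: 11.7
tool_pos: [0.4599, -0.1804, 0.1012]
tool_rot: [180.0, 0.0, 14.8]
force: [-0.3, -3.5, 1.0]
grip_width: 0.0128
grasp_force: 4.4
```

```bash
python3 st.py
```

```text
{'tool_pos': [0.4599, -0.1804, 0.1012], 'tool_rot': [179.9818, 0.0031, 14.8314], 'force': [-0.2834, -3.4611, 0.9992], 'wrist_torque': [-0.7666, 0.1811, -0.127], 'grip_width': 0.0128, 'grasp_force': 4.3765} turn 0.800431822094033
```

play_rows(steps=[[[0,0,0,0,0,-0.03,0.013],[0,0,0,0,0,-0.03,0.013],[0,0,0,0,0,0,0.013]]])

```text
time_s: 12.0
tool_pos: [0.46, -0.1803, 0.1012]
tool_rot: [180.0, 0.0, 18.3]
force: [-0.6, -3.8, 1.9]
grip_width: 0.0134
grasp_force: 3.8
```

```bash
python3 st.py
```

```text
{'tool_pos': [0.46, -0.1803, 0.1012], 'tool_rot': [179.9771, 0.0031, 18.2888], 'force': [-0.6443, -3.8291, 1.8655], 'wrist_torque': [-0.9942, 0.2686, -0.1096], 'grip_width': 0.0134, 'grasp_force': 3.8457} turn 0.8607755041855447
```

play_rows(steps=[[[0,0,0,0,0,-0.03,0.013],[0,0,0,0,0,-0.03,0.013],[0,0,0,0,0,0,0.013]]])

```text
time_s: 12.3
tool_pos: [0.46, -0.1803, 0.1012]
tool_rot: [180.0, 0.0, 21.7]
force: [-0.8, -5.3, 0.7]
grip_width: 0.0131
grasp_force: 3.3
```

```bash
python3 st.py
```

```text
{'tool_pos': [0.46, -0.1803, 0.1012], 'tool_rot': [179.9794, 0.0045, 21.7342], 'force': [-0.8353, -5.254, 0.6504], 'wrist_torque': [-1.1057, 0.2284, -0.0195], 'grip_width': 0.0131, 'grasp_force': 3.3343} turn 0.9209083964435137
```

play_rows(steps=[[[0,0,0,0,0,-0.03,0.013],[0,0,0,0,0,-0.03,0.013],[0,0,0,0,0,0,0.013]]])

```text
time_s: 12.6
tool_pos: [0.46, -0.1803, 0.1011]
tool_rot: [180.0, 0.0, 25.2]
force: [-0.7, -5.3, -0.2]
grip_width: 0.0132
grasp_force: 3.1
```

```bash
python3 st.py
```

```text
{'tool_pos': [0.46, -0.1803, 0.1011], 'tool_rot': [179.9768, 0.0026, 25.1691], 'force': [-0.6709, -5.3486, -0.1695], 'wrist_torque': [-1.1516, 0.1147, -0.0655], 'grip_width': 0.0132, 'grasp_force': 3.1351} turn 0.9808592951120765
```

play_rows(steps=[[[-0.0001,0.0003,0,0,0,-0.03,0.013],[0,0,0,0,0,-0.03,0.013],[0,0,0,0,0,0,0.013]]])

```text
time_s: 12.9
tool_pos: [0.4602, -0.1799, 0.1009]
tool_rot: [-180.0, -0.0, 28.6]
force: [0.5, -3.9, -1.4]
grip_width: 0.0131
grasp_force: 2.1
```

```bash
python3 st.py
```

```text
{'tool_pos': [0.4602, -0.1799, 0.1009], 'tool_rot': [-179.9829, -0.0153, 28.6136], 'force': [0.5294, -3.8614, -1.418], 'wrist_torque': [-1.0109, -0.0377, -0.0595], 'grip_width': 0.0131, 'grasp_force': 2.0918} turn 1.0409773767521655
```

play_rows(steps=[[[0,0,0,0,0,-0.03,0.013],[0,0,0,0,0,-0.03,0.013],[0,0,0,0,0,0,0.013]]])

```text
time_s: 13.2
tool_pos: [0.46, -0.1804, 0.1009]
tool_rot: [180.0, 0.0, 32.1]
force: [1.4, -4.4, -3.0]
grip_width: 0.0133
grasp_force: 3.5
```

```bash
python3 st.py
```

```text
{'tool_pos': [0.46, -0.1804, 0.1009], 'tool_rot': [179.9921, 0.0051, 32.0891], 'force': [1.3684, -4.3986, -2.9515], 'wrist_torque': [-1.1261, -0.1508, -0.1225], 'grip_width': 0.0133, 'grasp_force': 3.4642} turn 1.1016361514098925
```

play_rows(steps=[[[0,0,0,0,0,-0.03,0.013],[0,0,0,0,0,-0.03,0.013],[0,0,0,0,0,0,0.013]]])

```text
time_s: 13.5
tool_pos: [0.4601, -0.1805, 0.101]
tool_rot: [180.0, 0.0, 35.5]
force: [1.1, -4.9, -2.9]
grip_width: 0.0132
grasp_force: 6.0
```

```bash
python3 st.py
```

```text
{'tool_pos': [0.4601, -0.1805, 0.101], 'tool_rot': [179.9802, 0.0017, 35.5142], 'force': [1.0514, -4.905, -2.8611], 'wrist_torque': [-1.2502, -0.2106, -0.1389], 'grip_width': 0.0132, 'grasp_force': 6.0042} turn 1.1614162431805692
```

play_rows(steps=[[[0,0,0,0,0,-0.03,0.013],[0,0,0,0,0,-0.03,0.013],[0,0,0,0,0,0,0.013]]])

```text
time_s: 13.8
tool_pos: [0.4602, -0.1808, 0.101]
tool_rot: [180.0, -0.0, 38.9]
force: [2.3, -5.1, -4.6]
grip_width: 0.0136
grasp_force: 16.3
```

```bash
python3 st.py
```

```text
{'tool_pos': [0.4602, -0.1808, 0.101], 'tool_rot': [179.9587, -0.0168, 38.885], 'force': [2.2515, -5.1316, -4.5716], 'wrist_torque': [-1.3069, -0.3234, -0.4604], 'grip_width': 0.0136, 'grasp_force': 16.2739} turn 1.2202466967796495
```

The torque jumped to 0.46 N m, which is a notch wall. I'll back off and open.

play_rows(steps=[[[0,0,0,0,0,0.05,0.013],[0,0,0,0,0,0.04,0.013],[0,0,0,0,0,0,0.013]]])

```text
time_s: 14.1
tool_pos: [0.4601, -0.1803, 0.101]
tool_rot: [180.0, -0.0, 33.8]
force: [1.6, -4.1, -2.8]
grip_width: 0.0129
grasp_force: 2.3
```

```bash
python3 st.py
```

```text
{'tool_pos': [0.4601, -0.1803, 0.101], 'tool_rot': [179.9956, -0.007, 33.7619], 'force': [1.6181, -4.0738, -2.7773], 'wrist_torque': [-1.0216, -0.2084, -0.0777], 'grip_width': 0.0129, 'grasp_force': 2.3036} turn 1.13083117978498
```

play_rows(steps=[[[0,0,0,0,0,0,0.016],[0,0,0,0,0,0,0.03],[0,0,0,0,0,0,0.05],[0,0,0,0,0,0,0.05],[0,0,-0.01,0,0,0,0.05],[0,0,-0.025,0,0,0,0.05],[0,0,-0.025,0,0,0,0.05],[0,0,0,0,0,0,0.05],[0,0,0,0,0,0,0.05]]])

```text
time_s: 15.0
tool_pos: [0.4605, -0.1803, 0.1621]
tool_rot: [179.9, -0.1, 33.7]
force: [-0.1, -0.4, -1.1]
grip_width: 0.0496
grasp_force: 0.0
```

```bash
python3 st.py
python3 - <<'E'
from h import *
w,d=read_camera("wrist"),read_camera("side")
a=cv2.resize(np.clip(w["frame"][120:270,160:360,::-1].astype(float)*2,0,255).astype(np.uint8),(400,300),interpolation=cv2.INTER_CUBIC)
b=cv2.resize(d["frame"][165:255,205:325,::-1],(400,300),interpolation=cv2.INTER_CUBIC)
cv2.imwrite("pics/n.png",np.hstack([a,b]))
E
```

```text
{'tool_pos': [0.4605, -0.1803, 0.1621], 'tool_rot': [179.9303, -0.0778, 33.7165], 'force': [-0.0924, -0.4159, -1.0815], 'wrist_torque': [0.0255, 0.1142, 0.0459], 'grip_width': 0.0496, 'grasp_force': 0.0} turn 1.1300395600227748
```

View pics/n.png

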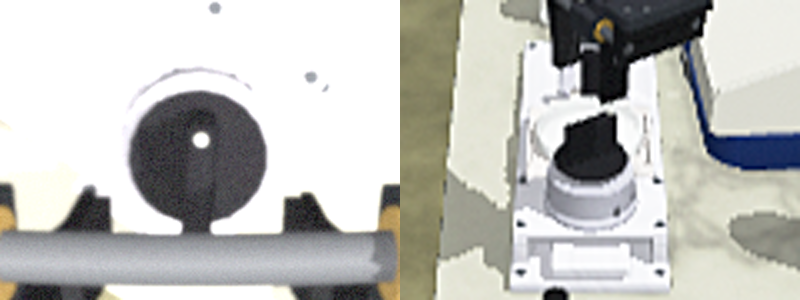

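```bash
cat > lift.py <<'E'
from h import *
def edge_fit(r,c0,zs=.087):
    g=cv2.GaussianBlur(r["frame"].astype(np.float32).mean(2),(0,0),.7)
    ph=np.radians(np.arange(0,360,2));pts=[]
    # sample radially in world about the axis, on plane z=zs
    rr=np.arange(.022,.036,.0001)
    for a in ph:
        P=np.c_[c0[0]+rr*np.cos(a),c0[1]+rr*np.sin(a),np.full(len(rr),zs)]
        q=wproj(r,P).astype(np.float32);v=cv2.remap(g,q[:,0],q[:,1],cv2.INTER_LINEAR).ravel()
        if v[0]<60 and v[-1]>110: pts.append(q[np.argmax(np.gradient(v))])
    pts=np.array(pts)
    def res(s):
        P=np.c_[s[0]+.029*np.cos(ph),s[1]+.029*np.sin(ph),np.full(len(ph),s[2])]
        q=wproj(r,P); c=q.mean(0)
        A=np.arctan2(*(q-c).T[::-1]);B=np.arctan2(*(pts-c).T[::-1]);o=np.argsort(A)
        return np.hypot(*(pts-c).T)-np.interp(B,A[o],np.hypot(*(q-c).T)[o],period=2*np.pi)
    s=least_squares(res,[*c0,zs],x_scale=[.001]*3,loss='soft_l1',f_scale=.3)
    return s.x,len(pts),np.abs(res(s.x)).mean()
if __name__=="__main__":
    r=read_camera("wrist");print(edge_fit(r,(.4603,-.1797)))
    print(edge_fit(r,(.4603,-.1797),.093))
E
python3 lift.py
```

```text
(array([ 0.45990669, -0.18079148,  0.08656531]), 154, np.float64(0.2471507045273541))
(array([ 0.45979497, -0.18087846,  0.08642729]), 148, np.float64(0.26590571241902144))
```

play_rows(steps=[[[0,0,0,0,0,0,0],[0,0,0,0,0,0,0],[0,0,0,0,0,0,0],[0,0,0,0,0,0,0],[0,0,0,0,0,0,0],[0,0,0.014,0,0,0,0],[0,0,0.012,0,0,0,0],[0,0,0.002,0,0,0,0],[0,0,0,0,0,0,0],[0,0,0,0,0,0,0]]])

```text
time_s: 16.15
tool_pos: [0.4601, -0.1804, 0.1332]
tool_rot: [180.0, 0.0, 33.7]
force: [0.5, 0.1, -0.1]
grip_width: 0.0003
grasp_force: 0.0
```

play_rows(steps=[[[0,0,0.0005,0,0,0,0],[0,0,0.0005,0,0,0,0],[0,0,0.0005,0,0,0,0],[0,0,0,0,0,0,0],[0,0,0,0,0,0,0]]])

```text
time_s: 16.65
tool_pos: [0.4601, -0.1804, 0.1317]
tool_rot: [180.0, -0.0, 33.7]
force: [0.2, -0.5, 0.5]
grip_width: 0.0004
grasp_force: 0.0
```

play_rows(steps=[[[0,0,0.0004,0,0,0,0],[0,0,0,0,0,0,0],[0,0,0,0,0,0,0]]])

```text
time_s: 16.95
tool_pos: [0.4601, -0.1804, 0.1313]
tool_rot: [180.0, -0.0, 33.7]
force: [0.1, -0.4, -0.3]
grip_width: 0.0008
grasp_force: 0.0
```

play_rows(steps=[[[0,0,0.0004,0,0,0,0],[0,0,0,0,0,0,0],[0,0,0,0,0,0,0]]])

```text
time_s: 17.25
tool_pos: [0.4601, -0.1803, 0.1309]
tool_rot: [180.0, -0.0, 33.7]
force: [0.1, -0.6, 0.1]
grip_width: 0.0005
grasp_force: 0.0
```

play_rows(steps=[[[0,0,0.0004,0,0,0,0],[0,0,0,0,0,0,0],[0,0,0,0,0,0,0]]])

```text
time_s: 17.55
tool_pos: [0.4601, -0.1803, 0.1305]
tool_rot: [180.0, -0.0, 33.7]
force: [0.7, 0.5, -0.1]
grip_width: 0.0006
grasp_force: 0.0
```

play_rows(steps=[[[0,0,0.0004,0,0,0,0],[0,0,0,0,0,0,0],[0,0,0,0,0,0,0]]])

```text
time_s: 17.85
tool_pos: [0.4601, -0.1803, 0.1301]
tool_rot: [180.0, -0.0, 33.7]
force: [-0.7, 0.3, 0.8]
grip_width: 0.0003
grasp_force: 0.0
```

play_rows(steps=[[[0,0,0.0004,0,0,0,0],[0,0,0,0,0,0,0],[0,0,0,0,0,0,0]]])

```text
time_s: 18.15
tool_pos: [0.4601, -0.1803, 0.1296]
tool_rot: [180.0, 0.0, 33.7]
force: [-0.3, -0.5, 0.0]
grip_width: 0.0006
grasp_force: 0.0
```

play_rows(steps=[[[0,0,0.0005,0,0,0,0],[0,0,0,0,0,0,0],[0,0,0.0005,0,0,0,0],[0,0,0,0,0,0,0],[0,0,0,0,0,0,0]]])

```text
time_s: 18.65
tool_pos: [0.46, -0.1803, 0.1286]
tool_rot: [-180.0, 0.0, 33.7]
force: [0.2, 0.2, -0.3]
grip_width: 0.0004
grasp_force: 0.0
```

Run:
```python
from h import *
s,d=read_camera("scene"),read_camera("side")
for n,a,b in [("near base",(308,217),(297,214)),("near top of band",(308,203),(297,205)),("left far top",(240,174),(287,160)),("ridge left far",(290,137),(297,135))]:
    f=lambda X:np.r_[proj(s,X)[0]-a,proj(d,X)[0]-b]
    q=least_squares(f,[.55,-.05,.05]);print(n,q.x,q.fun)
```

```text
near base [ 0.5538015  -0.17360789  0.07511276] [-0.40960226 -1.12992924  0.007896    1.12725158]
near top of band [ 0.55174886 -0.17570108  0.11291776] [ 0.44612364  1.25118    -0.01927255 -1.24143932]
left far top [0.5495497  0.14534712 0.07500031] [ 1.48873646  4.49258054 -0.23725624 -4.55154254]
ridge left far [ 0.551307   -0.09011641  0.2738955 ] [ 0.93193016  2.91387887 -0.19566007 -2.82827792]
```

The knob is parked: the fingertips reached 128.6 mm over its axis without contact, so lift is below 7.6 mm. I'll grip the post across y, above the dish, to stay clear of the box on the +x side.

play_rows(steps=[[[0,0,-0.02,0,0,0,0.0],[0,0,-0.02,0,0,0,0.02],[0,0,-0.02,0,0,-0.149,0.04],[0,0,-0.02,0,0,-0.149,0.04],[0,0,0,0,0,-0.149,0.04],[0,0,0,0,0,-0.149,0.04],[0,0,0,0,0,-0.149,0.04],[0,0,0,0,0,-0.149,0.04],[0,0,0,0,0,-0.149,0.04],[0,0,0,0,0,-0.149,0.04],[0,0,0,0,0,-0.149,0.04],[0,0,0,0,0,-0.149,0.04]]])

```text
time_s: 19.95
tool_pos: [0.4601, -0.1803, 0.2087]
tool_rot: [180.0, 0.0, 119.4]
force: [-1.3, 0.5, 0.9]
grip_width: 0.0398
grasp_force: 0.0
```

play_rows(steps=[[[0,0,0,0,0,-0.149,0.04],[0,0,0,0,0,-0.149,0.04],[0,0,0,0,0,-0.149,0.04],[0,0,0,0,0,-0.149,0.04],[0,0,0,0,0,-0.149,0.04],[0,0,0,0,0,-0.149,0.04],[0,0,0,0,0,-0.149,0.04],[0,0,0,0,0,0,0.04],[0,0,0,0,0,0,0.04]]])

```text
time_s: 20.85
tool_pos: [0.46, -0.1803, 0.2087]
tool_rot: [180.0, 0.0, 178.6]
force: [0.2, -0.4, -0.4]
grip_width: 0.0402
grasp_force: 0.0
```

play_rows(steps=[[[0,0.03,0,0,0,0,0.04],[0,0.03,0,0,0,0,0.04],[0,0.03,0,0,0,0,0.04],[0,0.03,0,0,0,0,0.04],[0,0.03,0,0,0,0,0.04],[0,0.024,0,0,0,0,0.04],[0,0,0.02,0,0,0,0.04],[0,0,0.02,0,0,0,0.04],[0,0,0.02,0,0,0,0.04],[0,0,0.02,0,0,0,0.04],[0,0,0,0,0,0,0.04],[0,0,0,0,0,0,0.04]]])

```text
time_s: 22.05
tool_pos: [0.4637, -0.0064, 0.129]
tool_rot: [180.0, -0.0, 178.7]
force: [-0.1, -0.7, -0.5]
grip_width: 0.0399
grasp_force: 0.0
```

```bash
python3 st.py
python3 - <<'E'
from h import *
w,d=read_camera("wrist"),read_camera("side")
im=w["frame"][:,:,::-1].copy()
q=wproj(w,np.array([[.4635+.008*np.cos(a),-.006+.008*np.sin(a),.076] for a in np.arange(0,6.3,.3)]))
im=cv2.resize(im,None,fx=1.5,fy=1.5)
cv2.polylines(im,[((q+.5)*1.5).astype(int)],True,(0,0,255),1)
im=im[100:480,150:620]
b=cv2.resize(d["frame"][130:260,205:315,::-1],(320,380),interpolation=cv2.INTER_CUBIC)
cv2.imwrite("pics/p.png",np.hstack([im,b]))
E
```

```text
{'tool_pos': [0.4637, -0.0064, 0.129], 'tool_rot': [179.9986, -0.0106, 178.743], 'force': [-0.0814, -0.7271, -0.4531], 'wrist_torque': [0.1025, -0.0788, 0.028], 'grip_width': 0.0399, 'grasp_force': 0.0} turn 3.661230384288469
```

View pics/p.png

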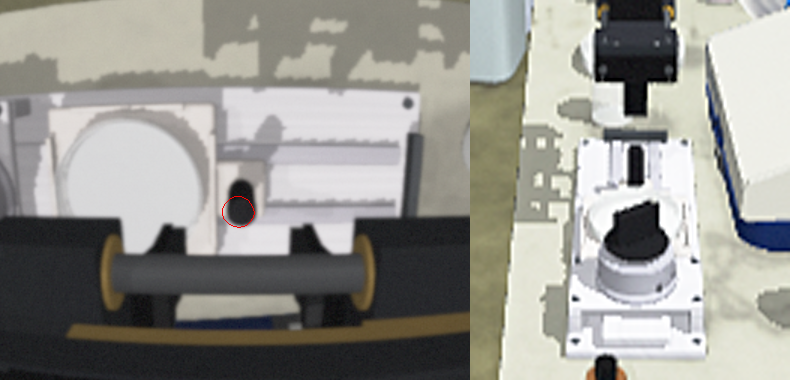

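The predicted post top, a circle at (239,211), sits on the post between the fingers. I'll descend and grip.

play_rows(steps=[[[0,0,0.02,0,0,0,0.04],[0,0,0.02,0,0,0,0.04],[0,0,0.018,0,0,0,0.04],[0,0,0.012,0,0,0,0.04],[0,0,0.008,0,0,0,0.04],[0,0,0,0,0,0,0.04],[0,0,0,0,0,0,0.03],[0,0,0,0,0,0,0.02],[0,0,0,0,0,0,0.01],[0,0,0,0,0,0,0.01],[0,0,0,0,0,0,0.01]]], force=12)

```text
time_s: 23.25
tool_pos: [0.4641, -0.0045, 0.0512]
tool_rot: [179.9, 0.1, 178.9]
force: [-1.1, 6.0, 1.4]
grip_width: 0.0154
grasp_force: 12.0
```

play_rows(steps=[[[0,0.003,0,0,0,0,0.01],[0,0.006,0,0,0,0,0.01],[0,0.008,0,0,0,0,0.01],[0,0.01,0,0,0,0,0.01],[0,0.01,0,0,0,0,0.01],[0,0.01,0,0,0,0,0.01],[0,0.01,0,0,0,0,0.01],[0,0.01,0,0,0,0,0.01],[0,0.008,0,0,0,0,0.01],[0,0.006,0,0,0,0,0.01],[0,0.003,0,0,0,0,0.01],[0,0,0,0,0,0,0.01]]])

```text
time_s: 24.45
tool_pos: [0.4659, 0.0792, 0.0512]
tool_rot: [179.9, 0.1, 178.9]
force: [-0.2, -0.4, 4.8]
grip_width: 0.0158
grasp_force: 12.0
```

play_rows(steps=[[[0,0.001,0,0,0,0,0.01],[0,0.001,0,0,0,0,0.01],[0,0.001,0,0,0,0,0.01],[0,0,0,0,0,0,0.01],[0,0,0,0,0,0,0.01]]])

```text
time_s: 24.95
tool_pos: [0.4659, 0.0813, 0.0512]
tool_rot: [180.0, 0.1, 178.9]
force: [-0.5, -1.8, 5.6]
grip_width: 0.0157
grasp_force: 12.0
```

play_rows(steps=[[[0,0.001,0,0,0,0,0.01],[0,0.001,0,0,0,0,0.01],[0,0,0,0,0,0,0.01],[0,0,0,0,0,0,0.01]]])

```text
time_s: 25.35
tool_pos: [0.466, 0.0833, 0.0512]
tool_rot: [180.0, 0.1, 178.9]
force: [0.6, -1.5, 4.7]
grip_width: 0.0154
grasp_force: 12.0
```

play_rows(steps=[[[0,0.001,0,0,0,0,0.01],[0,0,0,0,0,0,0.01],[0,0,0,0,0,0,0.01]]])

```text
time_s: 25.65
tool_pos: [0.466, 0.0843, 0.0512]
tool_rot: [180.0, 0.1, 178.8]
force: [0.6, -1.5, 5.1]
grip_width: 0.0154
grasp_force: 12.0
```

play_rows(steps=[[[0,0.001,0,0,0,0,0.01],[0,0,0,0,0,0,0.01],[0,0,0,0,0,0,0.01]]])

```text
time_s: 25.95
tool_pos: [0.466, 0.0853, 0.0512]
tool_rot: [180.0, 0.1, 178.8]
force: [0.4, -2.3, 4.3]
grip_width: 0.0155
grasp_force: 12.0
```

play_rows(steps=[[[0,0.001,0,0,0,0,0.01],[0,0,0,0,0,0,0.01],[0,0,0,0,0,0,0.01]]])

```text
time_s: 26.25
tool_pos: [0.466, 0.0857, 0.0512]
tool_rot: [-180.0, 0.1, 178.8]
force: [0.0, -3.3, 5.5]
grip_width: 0.0159
grasp_force: 12.0
```

play_rows(steps=[[[0,0.0005,0,0,0,0,0.01],[0,0,0,0,0,0,0.01],[0,0,0,0,0,0,0.01]]])

```text
time_s: 26.55
tool_pos: [0.466, 0.0857, 0.0511]
tool_rot: [-179.9, 0.1, 178.8]
force: [-0.5, -5.2, 4.6]
grip_width: 0.0155
grasp_force: 12.0
```

play_rows(steps=[[[0,0.0005,0,0,0,0,0.01],[0,0,0,0,0,0,0.01],[0,0,0,0,0,0,0.01]]])

```text
time_s: 26.85
tool_pos: [0.466, 0.0857, 0.0511]
tool_rot: [-179.9, 0.1, 178.8]
force: [0.4, -5.2, 5.9]
grip_width: 0.0155
grasp_force: 12.0
```

At the far stop: y holds at 0.0857 and the force rises. I'll release and retreat.

play_rows(steps=[[[0,-0.0005,0,0,0,0,0.02],[0,0,0,0,0,0,0.036],[0,0,0,0,0,0,0.036],[0,0,-0.01,0,0,0,0.036],[0,0,-0.03,0,0,0,0.036],[0,0,-0.04,0,0,0,0.036],[0,0,-0.04,0,0,0,0.036],[0,0,-0.03,0,0,0,0.036],[0,-0.02,0,0,0,0,0.036],[0,0,0,0,0,0,0.036],[0,0,0,0,0,0,0.036]]])

```text
time_s: 27.95
tool_pos: [0.4646, 0.0664, 0.2005]
tool_rot: [180.0, -0.0, 178.8]
force: [-0.6, -0.6, -0.5]
grip_width: 0.036
grasp_force: 0.0
```

```bash
python3 st.py
python3 - <<'E'
from h import *
w,d=read_camera("wrist"),read_camera("side")
im=cv2.resize(w["frame"][20:260,40:472,::-1],(470,261));im=cv2.copyMakeBorder(im,0,119,0,0,cv2.BORDER_CONSTANT)
b=cv2.resize(d["frame"][130:260,205:315,::-1],(320,380),interpolation=cv2.INTER_CUBIC)
cv2.imwrite("pics/f.png",np.hstack([im,b]))
E
```

```text
{'tool_pos': [0.4646, 0.0664, 0.2005], 'tool_rot': [179.974, -0.0406, 178.7836], 'force': [-0.5634, -0.624, -0.5398], 'wrist_torque': [0.1163, 0.003, -0.0166], 'grip_width': 0.036, 'grasp_force': 0.0} turn 3.6619388516140985
```

View pics/f.png

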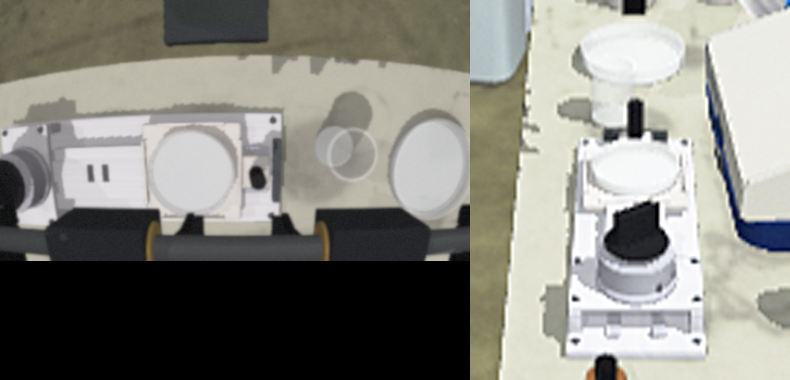

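The carriage is out at the end stop with the dish centred in its seat. The post stands at (258,177), the beaker is upright at (350,155), and the knob is still parked.

```bash
python3 -c "
from cell import *
print(sign_off())"
```

```text
the job is handed in; nothing more can be done
None
```

I handed the job in, but sign-off returned no verdict: the knob is parked, the carriage is drawn out to its far stop with the dish still in its seat, and the beaker and dropper bottle were left untouched.

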